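# Jack up the hinged machine bed and hold it

### The arm

A 6-joint arm with a two-finger parallel gripper is mounted at the origin on a cart in front of the work surface, level with it; the furniture and walls round the work are solid. World frame = base frame: x ahead of the robot, y to its left, z up, the work surface at z = 0. Lengths are in m, angles in degrees, forces in N, time in s.
With the tool pointing down it reaches from about 0.3 to 0.825 m from the base axis. Payload 5.4 kg.
Tool frame: the origin (TCP) lies between the finger pads; the fingertips stand 25 mm ahead of it and the grasp point (between the pads) lies 6 mm ahead of it; z points along the fingers, y is the direction in which the jaws open and shut (so a half turn about z gives the same grasp; the last joint's range is limited). The gripper opens to 92 mm and grips with 3 to 60 N. Pads are 20 mm wide; open, the fingers measure 128 mm over their backs; the gripper's body (75 mm by 189 mm) begins 69 mm behind the grasp point.
Start: joints at [63.363, 9.076, 91.501, -0, 79.423, -12.038], TCP at [0.145, 0.556, 0.24] pointing down, gripper open.
Joint ranges: [-166.64, 166.64], [-54.1, 131.32], [10.49, 154.53], [-73.88, 253.88], [9.74, 151.15], [-171.62, 171.62]. Speed limits (degrees/s): [147.25, 147.25, 180, 180, 180, 180].

### API

Orientations are given as a 3x3 rotation matrix whose columns are the frame's x, y, z axes.
In Python, from bench import robot, vision gives the robot as it stands. The module is installed in compiled form; this text tells all that it offers.
- The arm moves only by the tool step_arm, never from a script. Its argument "commands" is a list of rows, each a list of 7 numbers: the turn, a rotation vector about the world's x, y, z in degrees, then the shift along the world's x, y, z in mm, then the closure, from -1 (fully open) to 1 (shut). A call has 1 to 20 rows; each row shifts and turns the commanded pose from where the row before left it; what a row does not reach is not made up. A row lasts 1/8 s, in which the tool goes at most 62.5 mm and 10.7 degrees, less where a joint would pass 70% of its speed; a pose out of reach is approached as far as the arm can. A call with a gripper value outside its range is refused whole. The fingers move at their own pace and stop on an object; the grip force is fixed at half the most. Time passes only in rows, so rows that do not move let the fingers close. It gives the time, the measured TCP pose, the force and the opening at its end, in the units of the state.
- robot.read_state(): the state, without advancing time (a new reading comes with each control period).
- vision.capture(name): name is "scene" or "top" or "wrist"; returns the picture (420x560x3 uint8, red, green, blue); there is no depth.
- vision.get_calibration(name): a dict with "camera_matrix" (3x3 intrinsics, pixels), "R" (3x3) and "t" (3): a world point X has camera coordinates R X + t. Camera axes: x right, y down, z forward; pixel columns grow to the right and rows downward; lengths in m; the calibration is good to about 2 mm. A picture is of the moment at which its call begins: read the wrist's pose just before it. get_calibration takes no time and is no camera call; for the wrist camera it gives the pose at the moment of the call.
- robot.job_done(): hands the job in, once; it reports no verdict.
The state is a dict: "time_s": time; "joint_positions": joint angles; "joint_velocities": joint speeds; "joint_torque": joint torques, N m; "position": TCP position; "tcp_rot": TCP orientation; "force": force on the tool from outside, world axes, zero at the start; "ft_torque": the same for the moment, N m; "gripper_width": opening from 0.0 (shut) to 1.0 (fully open).
Only numpy, scipy, OpenCV 4.12 (cv2) and the standard library are available. Lean on these libraries where they do the work, as an engineer would, in place of code of your own. Each camera call takes 0.05 s, during which the arm holds its last target. There are 200 camera calls.

### The job

Pull the small green lever jack straight up out of the sprung roller catches of its storage rack and stand it on the table with its orange saddle centred under the yellow lift pad of the hinged bed plate, handle pointing away from the stand. Pump the handle: first one trial stroke, all the way down and fully back up so that the plate settles again, then press it fully down a second time and finish while holding it there, with the bed plate carried by the jack alone. Do not lift the plate with the gripper and leave the other things on the table where they are.

Things in the scene. Friction and masses are not known exactly. Their poses are not given: they have to be found in the camera images.
- rack: Grey storage rack fixed to the table, 270x86 mm, 8 mm thick; the jack lies on it. Origin on the table under the jack's origin; x as the jack's x. At each end a black housing (38 mm high) has a sprung brass roller overhanging the jack's base edge by 3 mm: pulling straight up takes about 10 N beyond the weight, and within 8 mm the rollers snap away. Lips 7 mm high surround the base.
- jack_grip (a point): Centre of the jack's two green cheeks, where to grip it: 36 mm above the base's underside (44 above the table on the rack). x towards the saddle, y across, z up. The cheeks are together 30 mm long in x, 36 mm over their outsides in y, from 8 to 64 mm above the underside; grip across y. Base plate 60 mm wide, 8 thick, x = -125 to +64 mm.
- jack: The whole loose jack with its handle, about 0.57 kg, standing by itself; origin at the base's underside straight below jack_grip, same axes. The lever's pivot is 50 mm above this origin.
- saddle (a point): Centre of the orange saddle, a round bar of 9 mm radius, 40 mm long in the jack's y, on the short end of the lever. From the jack's origin: handle up, x = +47, z = 32 mm (its top at 41); handle down, x = +49, z = 61 mm (top at 70).
- handle_bar (a point): Centre of the black cross bar at the handle's end, 9 mm radius, 50 mm long in the jack's y, at the lever's long end. From the jack's origin: handle up, x = -112, z = 92 mm; handle down, x = -117, z = 24 mm. Push it down from above, about 4 to 7 N under load; it springs up by itself when let go.
- handle (a joint): Lever angle in rad: 0 = handle up (sprung rest), 0.58 = handle fully down at its stop, saddle raised by 28 mm.
- bed_stand: Grey service stand fixed to the table, 115x180 mm, red drip pan inside, hinged white bed plate on it, 158x180x12 mm, top 68 mm above the table. Origin on the table. The plate's free lip is at x = -82 mm of this frame and overhangs the stand, which begins at x = -35 mm; the hinge runs along y at x = +83 mm, 62 mm above the table.
- lift_pad (a point): Centre of the underside of the yellow lift pad, a disc 30 mm across, 6 mm proud of the plate's underside, 50 mm above the table while the plate is down; at x = -60, y = -20 mm of the stand, 22 mm behind the lip. A yellow dot on the plate's top and a yellow bar on the lip mark it. The jack is to stand with its x along the stand's +x.
- bed_plate (a joint): Plate angle in rad: 0 = down on its stand, grows as the lip rises; a full stroke of the jack lifts it by about 0.14 rad (20 mm at the pad).
- pin_tin: Bystander: round red-lidded pin tin, 67 across, 31 high (mm); origin under its centre. To be left where it is.
- bobbin_1: Bystander: small metal bobbin with red thread, 21 across, 11 high (mm); origin under its centre. To be left where it is.
- bobbin_2: Bystander: small metal bobbin with white thread, 21 across, 11 high (mm); origin under its centre. To be left where it is.
- chalk: Bystander: light blue wedge of tailor's chalk, 38x41x8 (mm); origin under its centre. To be left where it is.
- masking_tape: Bystander: roll of beige masking tape lying flat, 89 across, 25 high (mm); origin under its centre. To be left where it is.
- web_roll_1: Bystander: roll of red webbing, 70 across, 26 high (mm); origin under its centre. To be left where it is.

How it is judged (in metres and radians):
On the way, in this order (a step that is already met when the one before it is completed fails the run):
1. the jack is pulled up clear of the catches of its rack (z of jack_grip in the frame of rack above 0.065 m), for 0.1 s.
2. the jack stands on the table with its saddle under the lift pad, let go, handle up and plate down (horizontal distance between saddle and lift_pad below 0.012 m and angle between jack_grip's own z axis and vertical below 0.06 rad and height (world z) of jack_grip below 0.0395 m and value of joint handle below 0.06 rad and value of joint bed_plate below 0.01 rad and contact force between the fingers and jack below 0.3 N and linear speed of jack below 0.02 m/s), for 0.2 s.
3. trial stroke: handle down, plate lifted by the jack (value of joint handle above 0.5 rad and value of joint bed_plate above 0.1 rad and horizontal distance between saddle and lift_pad below 0.015 m), for 0.1 s.
4. handle back up, plate settled (value of joint handle below 0.06 rad and value of joint bed_plate below 0.01 rad), for 0.1 s.
At the end, for the whole second after the job is handed in: Fingers hold the handle down (above 0.50 of 0.58 rad, over 1 N); the jack stands upright on the table, saddle within 15 mm of the pad centre seen from above, and carries the plate (over 1 N, raised above 0.10 rad, at rest); the fingers do not touch the plate or stand (all of step 3 and angle between jack_grip's own z axis and vertical below 0.06 rad and height (world z) of jack_grip below 0.0395 m and contact force between jack and bed_stand above 1 N and contact force between the fingers and jack above 1 N and contact force between the fingers and bed_stand below 0.5 N and velocity of joint bed_plate below 0.1 rad/s); the arm keeps its last pose, push and grip.
It fails at once if the plate is lifted with the gripper (contact force between any of the fingers, the arm and bed_stand above 1 N and value of joint bed_plate above 0.03 rad).
It fails at once if the jack is tipped over (angle between jack_grip's own z axis and vertical above 0.6 rad).
It fails at once if another thing on the table is pushed away (over 25 mm) (distance of any of pin_tin, bobbin_1, bobbin_2, chalk, masking_tape, web_roll_1 from where it was at the start of the episode above 0.025 m).
It also fails if it takes over 58 s, if anything falls off the work surface, if the arm or the gripper's body presses on something with over 40 N, if the wrist force passes 120 N, or if a joint passes its speed limit or range.

## Working session

There is one attempt and no reset: what is moved stays moved. The work goes in short steps, Python scripts to look and compute and a tool call to move; the robot and the scene stay as the last step left them, time stands still between calls to the robot, and variables do not carry over. Pictures are saved under pics/ and viewed, about 8 in all and at most 12, crops included, and the job is handed in when it is done.

Besides the shell and the picture viewer there is one more tool, called as a command line: name --pt "numbers of a row" for each row, then --argument value for the rest. step_arm: Moves the arm, as the interface text tells. Its arguments: {"type":"object","properties":{"commands":{"type":"array"}},"required":["commands"]}

```bash
mkdir -p pics; cat > h.py <<'E'
from bench import robot, vision
import numpy as np, cv2
def snap(n,f):
    im=vision.capture(n); cv2.imwrite('pics/'+f+'.png',im[:,:,::-1]); return im
def ray(cal,px,z):
    K,R,t=[np.array(cal[k]) for k in('camera_matrix','R','t')]
    d=R.T@np.linalg.inv(K)@np.array([px[0],px[1],1.]); c=-R.T@t
    return c+d*(z-c[2])/d[2]
def proj(cal,X):
    K,R,t=[np.array(cal[k]) for k in('camera_matrix','R','t')]
    p=K@(R@np.array(X)+t); return p[:2]/p[2]
E
python3 - <<'E'
from h import *
a=snap('top','top0'); b=snap('scene','sc0')
cv2.imwrite('pics/both.png',np.hstack([a,b])[:,:,::-1])
for n in('top','scene'):
    c=vision.get_calibration(n); print(n,c['camera_matrix'],-np.array(c['R']).T@np.array(c['t']),c['R'])
print(robot.read_state())
E
```

```text
top [[518.47407977   0.         284.05724808]
 [  0.         518.47407977 214.78650334]
 [  0.           0.           1.        ]] [0.218775   0.12572987 1.53222762] [[ 0.09144838 -0.99580434 -0.00330256]
 [-0.97566343 -0.08893405 -0.20042856]
 [ 0.19929392  0.02155105 -0.97970275]]
scene [[392.83518516   0.         278.18631622]
 [  0.         392.83518516 213.38650606]
 [  0.           0.           1.        ]] [-0.15454048 -0.61716923  0.56628166] [[ 0.76286626 -0.64636237  0.01583516]
 [-0.26958283 -0.34024411 -0.90086572]
 [ 0.58767352  0.68297117 -0.43380895]]
{'time_s': 0.1, 'joint_positions': array([ 6.33630182e+01,  9.11066238e+00,  9.15642377e+01,  3.64258875e-04,
        7.94238232e+01, -1.20385242e+01]), 'joint_velocities': array([-0.00081617, -0.12505135, -0.04686615, -0.01449249, -0.08184169,
       -0.00170581]), 'joint_torque': array([ 1.00126254e-03, -3.86505997e+01, -3.22959423e+01,  7.03918445e-02,
        3.38551286e-02, -2.29541826e-05]), 'position': array([0.14470934, 0.55595002, 0.23870773]), 'tcp_rot': array([[-9.67715519e-01,  2.52043785e-01, -7.78089878e-04],
       [ 2.52044721e-01,  9.67714366e-01, -1.53736847e-03],
       [ 3.65484585e-04, -1.68384877e-03, -9.99998516e-01]]), 'force': array([0.40206803, 0.10472948, 0.34868208]), 'ft_torque': array([0.0063052 , 0.0119244 , 0.00048795]), 'gripper_width': 1.0013994580555476}
```

View pics/top0.png

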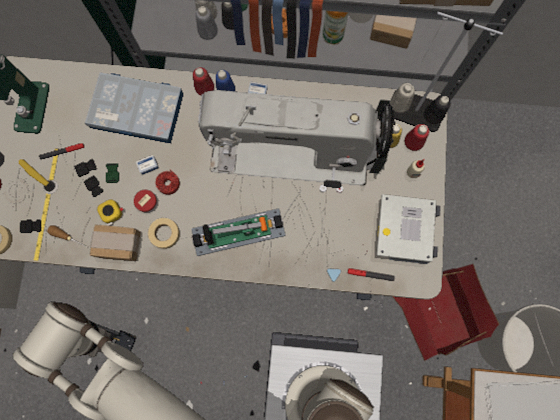

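View pics/sc0.png

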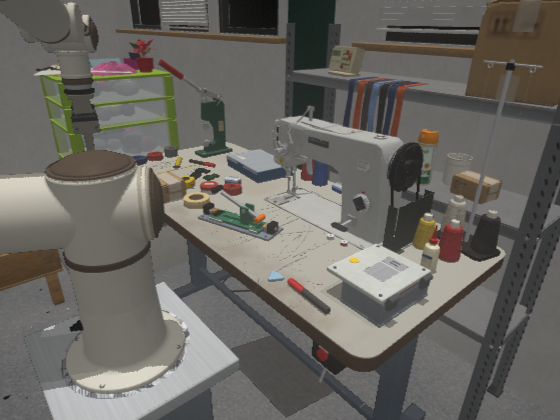

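The top view shows the rack and jack at about (238,232) with the orange saddle at (264,224), and the stand at (407,228) with its yellow dot at (387,232). The scene view agrees. The stand's +x and the jack's x both point roughly image-right (world -y). Next I'll measure from enlarged crops.

```bash
python3 - <<'E'
from h import *
im=cv2.imread('pics/top0.png')
c1=cv2.resize(im[195:265,180:300],None,fx=6,fy=6,interpolation=cv2.INTER_CUBIC)[:,:720]
c2=cv2.resize(im[185:285,320:445],None,fx=4.5,fy=4.5,interpolation=cv2.INTER_CUBIC)
h=max(c1.shape[0],c2.shape[0]); 
cv2.imwrite('pics/c1.png',c1);cv2.imwrite('pics/c2.png',c2)
hsv=cv2.cvtColor(im,cv2.COLOR_BGR2HSV); cal=vision.get_calibration('top')
def blob(lo,hi,box):
    m=cv2.inRange(hsv,lo,hi); k=np.zeros_like(m); x0,y0,x1,y1=box; k[y0:y1,x0:x1]=m[y0:y1,x0:x1]
    ys,xs=np.nonzero(k); return np.array([xs.mean(),ys.mean()]),len(xs)
for nm,lo,hi,box,z in [('dot',(20,120,120),(35,255,255),(370,190,440,265),.068),('saddle',(5,150,120),(18,255,255),(240,205,285,240),.045),('green',(40,80,40),(90,255,255),(190,200,290,260),.03)]:
    p,n=blob(lo,hi,box); print(nm,p,n,ray(cal,p,z))
# rack outline minarea (non-table), plate outline
hs=hsv[185:280,360:445]
m=cv2.inRange(hs,(0,0,170),(179,40,255)); m=cv2.morphologyEx(m,cv2.MORPH_OPEN,np.ones((5,5)))
cs,_=cv2.findContours(m,0,1); c=max(cs,key=cv2.contourArea); c=c+np.array([360,185])
r=cv2.boxPoints(cv2.minAreaRect(c)); print(r)
w=np.array([ray(cal,p,.068) for p in r]);print(w,[np.linalg.norm(w[i]-w[i-1]) for i in range(4)])
E
```

```text
dot [386.0952381  231.38095238] 42 [ 0.49486834 -0.13732052  0.068     ]
saddle [263.56470588 223.32941176] 85 [0.49054023 0.21567787 0.045     ]
green [236.75592748 233.34030683] 717 [0.45636715 0.29203226 0.03      ]
[[376.83304 255.42029]
 [382.1426  194.36024]
 [436.98874 199.12946]
 [431.67917 260.1895 ]]
[[ 0.42340359 -0.11479142  0.068     ]
 [ 0.60278704 -0.12020596  0.068     ]
 [ 0.60297321 -0.27913911  0.068     ]
 [ 0.42397942 -0.26998357  0.068     ]] [np.float64(0.1551932181911002), np.float64(0.17946514871739247), np.float64(0.15893325477254364), np.float64(0.17922778883163726)]
```

View pics/c1.png

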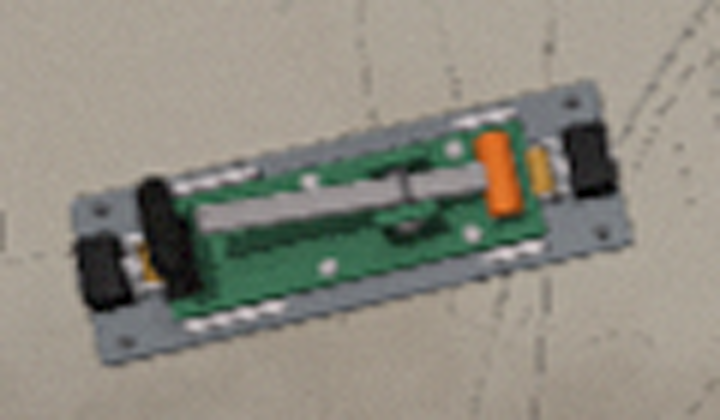

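View pics/c2.png

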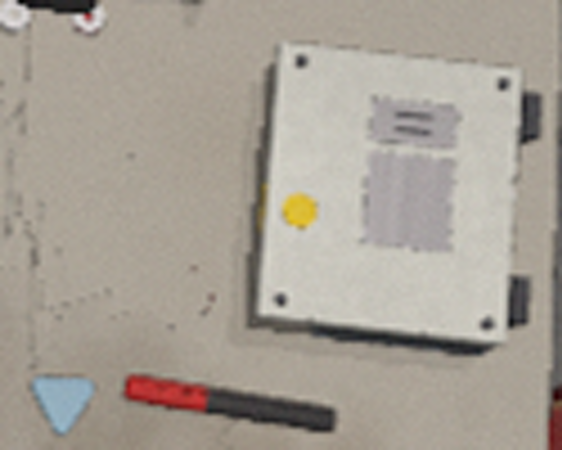

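The crops are clear. The rack corners are at crop px (73,203), (592,85), (632,240) and (103,362). The plate corners are visible, with the yellow dot 22 mm behind the lip. Now I'll refine both yaws.

```bash
python3 - <<'E'
from h import *
cal=vision.get_calibration('top')
r=np.array([(73,203),(592,85),(632,240),(103,362)])/6+[180,195]-.4
w=np.array([ray(cal,p,.008) for p in r]); print(w.round(4),[np.linalg.norm(w[i]-w[i-1]).round(4) for i in range(4)])
c=w.mean(0); dx=(w[1]+w[2]-w[0]-w[3]); print('rack c',c,'yaw',np.degrees(np.arctan2(dx[1],dx[0])))
q=np.array([(258,317),(282,42),(523,70),(502,342)])/4.5+[320,185]-.4
w=np.array([ray(cal,p,.068) for p in q]); print(w.round(4),[np.linalg.norm(w[i]-w[i-1]).round(4) for i in range(4)])
for a,b in((0,3),(1,2),(0,1),(3,2)):
    d=w[b]-w[a]; print(np.degrees(np.arctan2(d[1],d[0])))
# screws
s=np.array([(280,300),(301,61),(503,84),(487,324)])/4.5+[320,185]-.4
w=np.array([ray(cal,p,.069) for p in s])
for a,b in((0,3),(1,2),(0,1),(3,2)):
    d=w[b]-w[a]; print('s',np.degrees(np.arctan2(d[1],d[0])),np.linalg.norm(d))
print('scr c',w.mean(0))
# saddle & handle bar
for nm,p,z in(('sad',(498,173),.049),('bar',(167,237),.109)):
    print(nm,ray(cal,np.array(p)/6+[180,195]-.4,z))
wc=vision.get_calibration('wrist'); print(-np.array(wc['R']).T@np.array(wc['t']),wc['R'],wc['camera_matrix'])
E
```

```text
[[0.4624 0.4299 0.008 ]
 [0.5457 0.1783 0.008 ]
 [0.4691 0.1512 0.008 ]
 [0.3848 0.4051 0.008 ]] [np.float64(0.0815), np.float64(0.2651), np.float64(0.0812), np.float64(0.2676)]
rack c [0.4654938  0.29112638 0.008     ] yaw -71.66340795358258
[[ 0.4245 -0.115   0.068 ]
 [ 0.6041 -0.1205  0.068 ]
 [ 0.5996 -0.2759  0.068 ]
 [ 0.4227 -0.2686  0.068 ]] [np.float64(0.1535), np.float64(0.1797), np.float64(0.1554), np.float64(0.1771)]
-90.67918669990172
-91.6528484688214
-1.7481273378238888
-2.371306688162561
s -91.46533008087549 0.1304789799328197
s -91.50523580050793 0.12998938329060633
s -1.8805905184473497 0.15605799282065905
s -1.7009643256003775 0.1559646772269491
scr c [ 0.51268257 -0.19571495  0.069     ]
sad [0.48924804 0.21820194 0.049     ]
bar [0.43432586 0.36431734 0.109     ]
[0.06797296 0.57457174 0.38488225] [[ 0.25213248  0.96769217 -0.00104237]
 [ 0.92968207 -0.24192972  0.27777917]
 [ 0.26855255 -0.07100622 -0.96064439]] [[374.53223791   0.         280.0466309 ]
 [  0.         374.53223791 215.9410839 ]
 [  0.           0.           1.        ]]
```

```bash
python3 - <<'E'
from h import *
cal=vision.get_calibration('top')
for p in((208,140),(203,118),(215,172),(222,172),(235,165),(330,187),(345,183),(370,184),(375,155)):
    print(p,[ray(cal,p,z)[:2].round(3) for z in(0,.1,.2)])
E
```

```text
(208, 140) [array([0.745, 0.417]), array([0.711, 0.398]), array([0.677, 0.379])]
(203, 118) [array([0.816, 0.441]), array([0.777, 0.421]), array([0.738, 0.4  ])]
(215, 172) [array([0.645, 0.383]), array([0.617, 0.366]), array([0.589, 0.349])]
(222, 172) [array([0.647, 0.361]), array([0.619, 0.346]), array([0.591, 0.331])]
(235, 165) [array([0.673, 0.324]), array([0.643, 0.311]), array([0.613, 0.298])]
(330, 187) [array([0.629, 0.028]), array([0.603, 0.034]), array([0.576, 0.041])]
(345, 183) [array([ 0.646, -0.017]), array([ 0.618, -0.008]), array([0.59 , 0.002])]
(370, 184) [array([ 0.65 , -0.093]), array([ 0.622, -0.079]), array([ 0.594, -0.064])]
(375, 155) [array([ 0.744, -0.103]), array([ 0.709, -0.088]), array([ 0.675, -0.073])]
```

step_arm --pt "0 0 -9.5 55 -49 0 -1" --pt "0 0 -9.5 55 -49 0 -1" --pt "0 0 -9.5 55 -49 0 -1" --pt "0 0 -9.5 55 -49 0 -1" --pt "0 0 -9.5 55 -49 0 -1" --pt "0 0 -9.5 55 -49 0 -1" --pt "0 0 0 0 0 0 -1" --pt "0 0 0 0 0 0 -1"

```text
time_s: 1.1
position: [0.4244, 0.3071, 0.2392]
tcp_rot: [[-0.316, 0.949, -0.001], [0.949, 0.316, 0.0], [0.0, -0.001, -1.0]]
force: [0.1, -0.1, 0.2]
gripper_width: 1.002
```

step_arm --pt "0 0 0 25 -22 -20 -1" --pt "0 0 0 25 -23 -20 -1" --pt "0 0 0 0 0 0 -1" --pt "0 0 0 0 0 0 -1"

```text
time_s: 1.6
position: [0.4739, 0.2634, 0.1999]
tcp_rot: [[-0.318, 0.948, -0.0], [0.948, 0.318, 0.001], [0.001, -0.0, -1.0]]
force: [-0.3, -0.2, 0.8]
gripper_width: 0.999
```

```bash
python3 - <<'E'
from h import *
s=robot.read_state(); print(s['position'],s['force'])
cal=vision.get_calibration('wrist'); im=snap('wrist','w1')
import pickle; pickle.dump(cal,open('w1.pkl','wb'))
o=np.array([.4751,.2622]); d=np.array([.3145,-.949])
for nm,x,z in(('sad',47,40),('bar',-112,100),('o',0,72),('baseF',64,16),('baseB',-125,16)):
    print(nm,proj(cal,[*(o+d*x/1000),z/1000]))
E
```

```text
[0.47392612 0.26337538 0.19990857] [-0.308409   -0.17754385  0.84838365]
sad [281.98218313 257.05116031]
bar [283.63905635  51.23413174]
o [282.45492005 215.74833902]
baseF [281.78802749 263.9998842 ]
baseB [282.83862466  48.90607543]
```

View pics/w1.png

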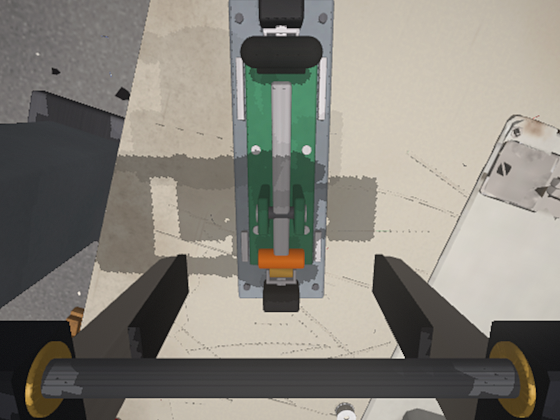

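The wrist view shows the saddle at (282,259), the bar at (281,52) and the pivot at (281,215). All are on the gripper centreline (column 281) and within 2–3 px of prediction. Next I descend and grip.

step_arm --pt "0 0 0 1 -2 -40 -1" --pt "0 0 0 0 0 -40 -1" --pt "0 0 0 0 0 -40 -1" --pt "0 0 0 0 0 -20 -1" --pt "0 0 0 0 0 -10 -1" --pt "0 0 0 0 0 0 -1" --pt "0 0 0 0 0 0 0.5" --pt "0 0 0 0 0 0 1" --pt "0 0 0 0 0 0 1" --pt "0 0 0 0 0 0 1" --pt "0 0 0 0 0 0 1" --pt "0 0 0 0 0 0 1"

```text
time_s: 3.15
position: [0.4759, 0.2599, 0.0496]
tcp_rot: [[-0.316, 0.949, -0.0], [0.949, 0.316, -0.0], [-0.0, -0.0, -1.0]]
force: [-0.4, 0.5, 0.3]
gripper_width: 0.394
```

step_arm --pt "0 0 0 0 0 4 1" --pt "0 0 0 0 0 4 1" --pt "0 0 0 0 0 4 1" --pt "0 0 0 0 0 10 1" --pt "0 0 0 0 0 20 1" --pt "0 0 0 0 0 30 1" --pt "0 0 0 0 0 28 1" --pt "0 0 0 0 0 0 1" --pt "0 0 0 0 0 0 1"

```text
time_s: 4.28
position: [0.475, 0.2595, 0.1485]
tcp_rot: [[-0.316, 0.949, -0.002], [0.949, 0.316, -0.001], [-0.0, -0.002, -1.0]]
force: [-0.8, -0.6, -5.8]
gripper_width: 0.393
```

```bash
python3 - <<'E'
from h import *
s=robot.read_state(); print(s['position'],s['force'],s['ft_torque'])
cal=vision.get_calibration('wrist'); im=snap('wrist','w2')
hsv=cv2.cvtColor(im,cv2.COLOR_RGB2HSV); m=cv2.inRange(hsv,(5,170,100),(18,255,255)); m[:150]=0;m[320:]=0;m[:,:220]=0;m[:,340:]=0
n,l,st,ce=cv2.connectedComponentsWithStats(m); print(st,ce)
E
```

```text
[0.47503296 0.25954755 0.14851041] [-0.83575783 -0.5570456  -5.80836948] [-0.20808693  0.00968403 -0.01947671]
[[     0      0    560    420 235200]] [[279.5 209.5]]
```

View pics/w2.png

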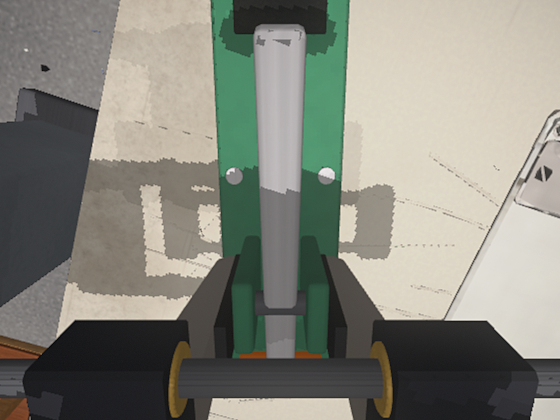

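The jack is held (opening 36 mm, weight 5.8 N) and clear of the rack, with its base screws at (234,176) and (327,176). I'll check the pitch in the hand against the first wrist view.

```bash
python3 - <<'E'
from h import *
import pickle
c1=pickle.load(open('w1.pkl','rb')); c2=vision.get_calibration('wrist')
d=np.array([.316,-.949,0]); y=np.array([.949,.316,0])
g=np.array([.4759,.2599,0]) # tcp at grip
for p,z in(((256,150),.016),((306,150),.016),((281.5,259),.049),((281,33),.100)):
    w=ray(c1,p,z); r=w-g; x,yy=r@d,r@y; print('jack-ish x,y',x,yy)
    n=np.array([.47503,.25955,0])+x*d+yy*y; n[2]=z+.1485-.0496
    print(' predicted now',proj(c2,n))
E
```

```text
jack-ish x,y -0.04599364636241156 -0.02297492445267499
 predicted now [235.58177618 175.74997784]
jack-ish x,y -0.04607506798136085 0.020684065248566207
 predicted now [325.99651314 175.61259952]
jack-ish x,y 0.042648455763786314 -0.0005570550597200659
 predicted now [281.85622069 377.36602453]
jack-ish x,y -0.1245267316335063 -0.0015001818909160098
 predicted now [ 278.3432819  -125.71327277]
```

No pitch slip: the screws are within 1.5 px of prediction. The saddle is about 44 mm ahead of the TCP. Carrying it to a point 70 mm short of the pad, turned -20°.

step_arm --pt "0 0 -2.5 3 -35 0 1" --pt "0 0 -2.5 3 -35 0 1" --pt "0 0 -2.5 3 -35 0 1" --pt "0 0 -2.5 3 -35 0 1" --pt "0 0 -2.5 3 -35 0 1" --pt "0 0 -2.5 3 -36 0 1" --pt "0 0 -2.5 3 -36 0 1" --pt "0 0 -2.5 2 -36 0 1" --pt "0 0 0 0 0 -30 1" --pt "0 0 0 0 0 -30 1" --pt "0 0 0 0 0 -20 1" --pt "0 0 0 0 0 -10 1" --pt "0 0 0 0 0 0 1" --pt "0 0 0 0 0 0 1" --pt "0 0 0 0 0 0 1"

```text
time_s: 6.2
position: [0.4997, -0.0232, 0.0606]
tcp_rot: [[0.028, 1.0, 0.002], [1.0, -0.028, -0.001], [-0.001, 0.002, -1.0]]
force: [-0.2, -0.1, -5.2]
gripper_width: 0.391
```

```bash
python3 - <<'E'
from h import *
s=robot.read_state(); print(s['position'],s['force'],s['tcp_rot'])
b=snap('top','top2'); cv2.imwrite('pics/c3.png',cv2.resize(b[170:290,280:450],None,fx=4.5,fy=4.5,interpolation=cv2.INTER_CUBIC)[:,:,::-1])
snap('wrist','w3')
cal=vision.get_calibration('wrist'); print(cal['R'],proj(cal,[.4946,-.1377,.068]))
E
```

```text
[ 0.4997057  -0.02324703  0.06055149] [-0.16566241 -0.09618269 -5.20257338] [[ 2.78186079e-02  9.99611412e-01  1.77461696e-03]
 [ 9.99612860e-01 -2.78176621e-02 -5.55430678e-04]
 [-5.05849150e-04  1.78938125e-03 -9.99998271e-01]]
[[ 9.99610071e-01 -2.79193523e-02  4.64364977e-04]
 [-2.69431054e-02 -9.60022892e-01  2.78621816e-01]
 [-7.33313961e-03 -2.78525684e-01 -9.60400785e-01]] [277.95869764 509.05265031]
```

View pics/c3.png

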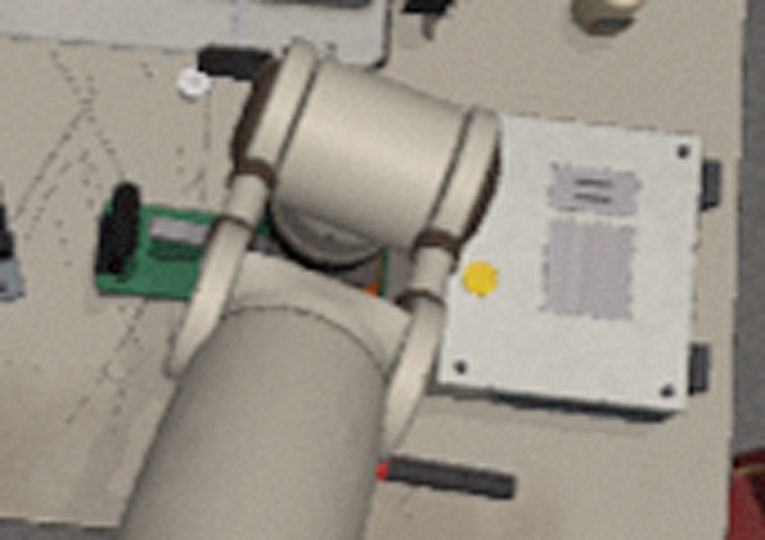

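The jack is in front of the plate, parallel to it, and in line with the dot. Lowering to just above the table, then sliding in.

step_arm --pt "0 0 0 -1 0 -9 1" --pt "0 0 0 -1 0 -8 1" --pt "0 0 0 0 0 0 1" --pt "0 0 0 0 -10 0 1" --pt "0 0 0 0 -15 0 1" --pt "0 0 0 -1 -15 0 1" --pt "0 0 0 -1 -15 0 1" --pt "0 0 0 0 -10 0 1" --pt "0 0 0 0 -5 0 1" --pt "0 0 0 0 0 0 1" --pt "0 0 0 0 0 0 1"

```text
time_s: 7.68
position: [0.4948, -0.0926, 0.0425]
tcp_rot: [[0.028, 1.0, -0.0], [1.0, -0.028, 0.0], [0.0, -0.0, -1.0]]
force: [-0.7, 0.2, -5.6]
gripper_width: 0.389
```

```bash
python3 - <<'E'
from h import *
s=robot.read_state(); print(s['position'],s['force'],s['ft_torque'])
a=snap('scene','sc2'); cv2.imwrite('pics/c4.png',cv2.resize(a[170:320,230:450],None,fx=3.5,fy=3.5,interpolation=cv2.INTER_CUBIC)[:,:,::-1])
E
```

```text
[ 0.49483577 -0.09263189  0.04250142] [-0.68474425  0.18558348 -5.62212833] [-0.22924858  0.03388419 -0.03112487]
```

View pics/c4.png

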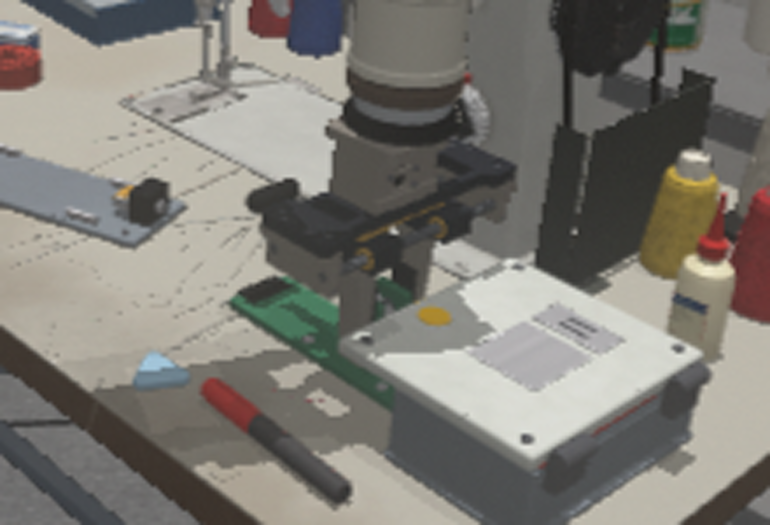

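The saddle end is under the plate, which is still flat, and nothing touches. Now setting it down.

step_arm --pt "0 0 0 0 0 -1 1" --pt "0 0 0 0 0 0 1" --pt "0 0 0 0 0 -0.5 1" --pt "0 0 0 0 0 0 1" --pt "0 0 0 0 0 0 1"

```text
time_s: 8.35
position: [0.4949, -0.0929, 0.0414]
tcp_rot: [[0.028, 1.0, -0.0], [1.0, -0.028, 0.0], [0.0, -0.0, -1.0]]
force: [-3.0, 2.4, 0.7]
gripper_width: 0.393
```

step_arm --pt "0 0 0 0 0 0 0" --pt "0 0 0 0 0 0 -0.5" --pt "0 0 0 0 0 0 -0.5" --pt "0 0 0 0 0 0 -0.5" --pt "0 0 0 0 0 0 -0.5" --pt "0 0 0 0 0 0 -0.5"

```text
time_s: 9.1
position: [0.4949, -0.093, 0.0411]
tcp_rot: [[0.028, 1.0, 0.0], [1.0, -0.028, -0.0], [-0.0, 0.0, -1.0]]
force: [-0.7, -0.3, 0.0]
gripper_width: 0.753
```

step_arm --pt "0 0 0 0 0 20 -0.5" --pt "0 0 0 0 0 40 -0.5" --pt "0 0 0 0 0 45 -0.5" --pt "0 0 0 0 45 10 -0.5" --pt "0 0 0 0 45 0 -0.5" --pt "0 0 0 0 15 0 1" --pt "0 0 0 0 0 0 1" --pt "0 0 0 0 0 0 1" --pt "0 0 0 0 0 0 1"

```text
time_s: 10.22
position: [0.495, 0.0109, 0.156]
tcp_rot: [[0.029, 1.0, -0.0], [1.0, -0.029, -0.0], [-0.0, -0.0, -1.0]]
force: [-0.1, 0.1, -0.8]
gripper_width: 0.337
```

```bash
python3 - <<'E'
from h import *
s=robot.read_state(); print(s['position'],s['force'])
cal=vision.get_calibration('wrist'); im=snap('wrist','w4')
pred_o=np.array([.4949-.0001,-.0929+.0027]); d=np.array([-.028,-.9996])
for nm,x,z in(('bar',-112,92),('barfar',-112,101),('pad dot',None,68),('sad',47,41)):
    X=[.4946,-.1377,.068] if x is None else [*(pred_o+d*x/1000),z/1000]
    print(nm,X,proj(cal,X))
b=snap('top','top3'); cv2.imwrite('pics/c5.png',cv2.resize(b[170:290,280:450],None,fx=4.5,fy=4.5,interpolation=cv2.INTER_CUBIC)[:,:,::-1])
E
```

```text
[0.49501857 0.01088727 0.15596733] [-0.0686193   0.05593604 -0.7925283 ]
bar [np.float64(0.49793600000000005), np.float64(0.021755200000000002), 0.092] [285.61924923 224.96572485]
barfar [np.float64(0.49793600000000005), np.float64(0.021755200000000002), 0.101] [285.82995719 229.77018327]
pad dot [0.4946, -0.1377, 0.068] [286.13128711 413.5354907 ]
sad [np.float64(0.49348400000000003), np.float64(-0.1371812), 0.041] [284.314015   387.73716555]
```

View pics/w4.png

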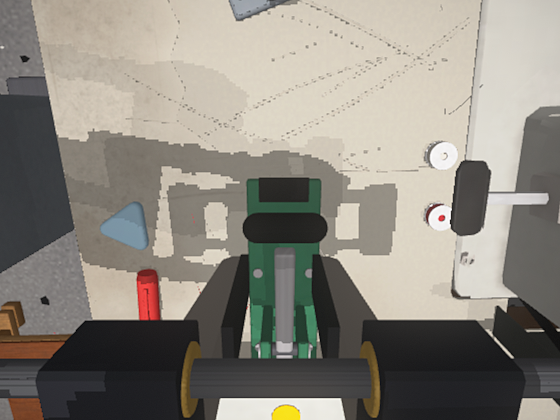

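The bar is at (286,228), predicted (286,225–229), and the dot is at (287,412), predicted (286,413.5). The saddle is therefore within about 2 mm of the pad. The bystanders are undisturbed. Now I close the fingers over the bar and start the trial stroke.

step_arm --pt "0 0 0 3 10 0 1" --pt "0 0 0 0 0 0 1" --pt "0 0 0 0 0 -20 1" --pt "0 0 0 0 0 0 1" --pt "0 0 0 0 0 0 1"

```text
time_s: 10.95
position: [0.4982, 0.022, 0.1366]
tcp_rot: [[0.028, 1.0, 0.0], [1.0, -0.028, -0.0], [-0.0, 0.0, -1.0]]
force: [0.7, 0.9, 0.6]
gripper_width: 0.004
```

step_arm --pt "0 0 0 0 0 -8 1" --pt "0 0 0 0 2 -8 1" --pt "0 0 0 0 2 -8 1" --pt "0 0 0 0 2 -8 1" --pt "0 0 0 0 1 -8 1" --pt "0 0 0 0 0 -8 1" --pt "0 0 0 0 -1 -8 1" --pt "0 0 0 0 -1 -8 1" --pt "0 0 0 0 0 -6 1" --pt "0 0 0 0 0 0 1" --pt "0 0 0 0 0 0 1"

```text
time_s: 12.32
position: [0.4982, 0.0273, 0.0663]
tcp_rot: [[0.028, 1.0, 0.001], [1.0, -0.028, 0.001], [0.001, 0.001, -1.0]]
force: [0.5, 3.4, 5.4]
gripper_width: 0.005
```

step_arm --pt "0 0 0 0 0 -4 1" --pt "0 0 0 0 0 -4 1" --pt "0 0 0 0 0 0 1" --pt "0 0 0 0 0 0 1"

```text
time_s: 12.82
position: [0.4982, 0.0266, 0.0584]
tcp_rot: [[0.028, 1.0, 0.0], [1.0, -0.028, -0.001], [-0.001, 0.0, -1.0]]
force: [-1.0, 1.5, 4.2]
gripper_width: 0.006
```

```bash
python3 - <<'E'
from h import *
s=robot.read_state(); print(s['position'],s['force'],s['ft_torque'])
a=snap('scene','sc3'); cv2.imwrite('pics/c6.png',cv2.resize(a[170:320,230:450],None,fx=3.5,fy=3.5,interpolation=cv2.INTER_CUBIC)[:,:,::-1])
E
```

```text
[0.4981812  0.02655324 0.05840906] [-1.03684734  1.52518859  4.19843702] [0.09589056 0.0750418  0.00810673]
```

View pics/c6.png

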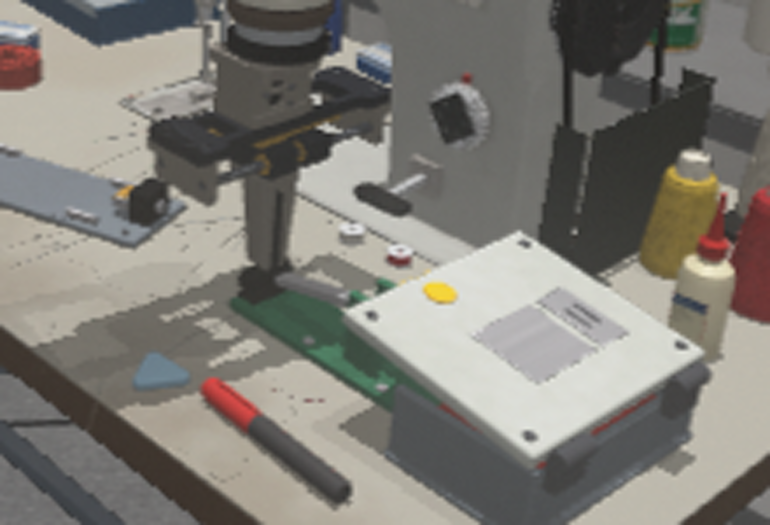

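The plate is clearly lifted by the jack, with the fingers only on the bar. Tip height 33 mm means full stroke. Now all the way up.

step_arm --pt "0 0 0 0 0 8 1" --pt "0 0 0 0 1 8 1" --pt "0 0 0 0 1 8 1" --pt "0 0 0 0 0 8 1" --pt "0 0 0 0 -1 8 1" --pt "0 0 0 0 -2 8 1" --pt "0 0 0 0 -2 8 1" --pt "0 0 0 0 -2 8 1" --pt "0 0 0 0 0 8 1" --pt "0 0 0 0 0 10 1" --pt "0 0 0 0 0 0 1" --pt "0 0 0 0 0 0 1" --pt "0 0 0 0 0 0 1" --pt "0 0 0 0 0 0 1"

```text
time_s: 14.62
position: [0.4977, 0.022, 0.1398]
tcp_rot: [[0.028, 1.0, -0.001], [1.0, -0.028, 0.0], [0.0, -0.001, -1.0]]
force: [-0.3, 0.8, 0.0]
gripper_width: 0.008
```

```bash
python3 - <<'E'
from h import *
s=robot.read_state(); print(s['position'],s['force'])
cal=vision.get_calibration('wrist'); im=snap('wrist','w5')
a=snap('scene','sc4')[170:320,230:450]; a=cv2.resize(a,None,fx=2.2,fy=2.2)
b=cv2.resize(im,None,fx=.55,fy=.785)
cv2.imwrite('pics/c7.png',np.hstack([a,b[:330]])[:,:,::-1])
o=np.array([.4948,-.0902]); d=np.array([-.028,-.9996])
print(proj(cal,[*(o-d*.112),.095]),proj(cal,[.4946,-.1377,.068]))
E
```

```text
[0.49771048 0.02204495 0.13977272] [-0.26524035  0.75997267  0.0132593 ]
[281.70509068 255.13759169] [282.87059469 443.35228559]
```

View pics/c7.png

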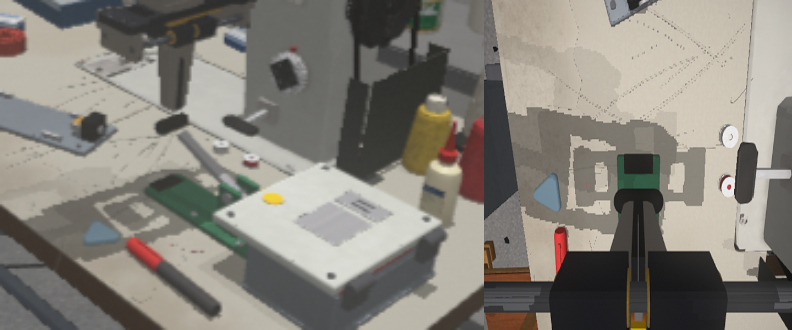

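The handle is fully up, the plate is settled, and the jack has not shifted. Now the second stroke and hold.

step_arm --pt "0 0 0 0 0 -5 1" --pt "0 0 0 0 0 -8 1" --pt "0 0 0 0 2 -8 1" --pt "0 0 0 0 2 -8 1" --pt "0 0 0 0 2 -8 1" --pt "0 0 0 0 1 -8 1" --pt "0 0 0 0 0 -8 1" --pt "0 0 0 0 -1 -8 1" --pt "0 0 0 0 -1 -8 1" --pt "0 0 0 0 0 -8 1" --pt "0 0 0 0 0 -4.5 1" --pt "0 0 0 0 0 0 1" --pt "0 0 0 0 0 0 1" --pt "0 0 0 0 0 0 1" --pt "0 0 0 0 0 0 1"

```text
time_s: 16.6
position: [0.4983, 0.0269, 0.0588]
tcp_rot: [[0.028, 1.0, 0.001], [1.0, -0.028, -0.0], [-0.0, 0.001, -1.0]]
force: [-0.2, 0.5, 4.2]
gripper_width: 0.001
```

```bash
python3 - <<'E'
from h import *
s=robot.read_state(); print(s['position'],s['force'],s['time_s'])
a=snap('scene','sc5'); b=cv2.imread('pics/sc3.png')[:,:,::-1]
print('diff to trial-stroke picture (stand, jack):',np.abs(a[225:310,290:440].astype(int)-b[225:310,290:440]).mean())
cv2.imwrite('pics/c8.png',cv2.resize(a[170:320,230:450],None,fx=3.5,fy=3.5,interpolation=cv2.INTER_CUBIC)[:,:,::-1])
E
```

```text
[0.49834068 0.02689269 0.05881942] [-0.24996582  0.49119999  4.16055207] 16.6
diff to trial-stroke picture (stand, jack): 0.7544313725490196
```

View pics/c8.png

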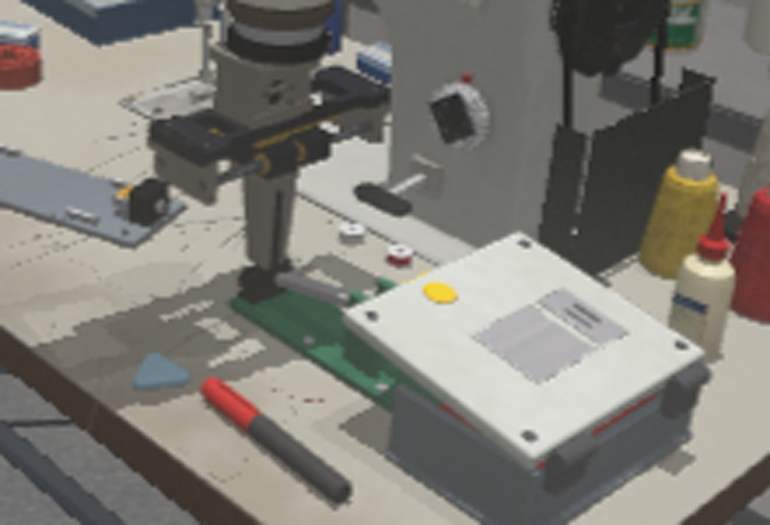

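The plate is raised just as in the trial stroke, and the fingers hold the bar with 4.2 N. Handing in.

```bash
python3 -c "
from h import *
print(robot.job_done())"
```

```text
the job is handed in; nothing more can be done
None
```

The job is done and handed in at about 16.7 s; no verdict was reported. I pulled the jack straight up out of its catches and stood it with the saddle under the lift pad. I then made one full trial stroke, down and back up, and pressed the handle down a second time, where the arm is holding it.

- **Placing:** after release, the handle bar and the yellow dot were within about 3 px of where I predicted. That puts the saddle about 2 mm from the pad centre, estimated from the calibration because the saddle itself was hidden under the plate.
- **Trial stroke:** the camera showed the plate raised by the jack, then flat again with the handle fully up and the jack unmoved.
- **Final hold:** the fingertips are 34 mm above the table, which corresponds to about 0.57 of 0.58 rad on the handle. They press with 4.2 N and touch only the bar. The picture matches the trial stroke, and the chalk and bobbins, the only bystanders in view, look unmoved.

No check failed. The handle and plate angles come from fingertip height and pictures, as there is no direct reading of either joint.

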